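Tighten and pin the pivot nut of a microscope arm

ROBOT

A 6-joint arm with a two-finger parallel gripper is mounted at the origin on the work surface. World frame = base frame: x ahead of the robot, y to its left, z up, the work surface at z = 0. Lengths are in mm, angles in degrees, forces in N, time in s.
With the tool pointing down it reaches from about 300 to 850 mm from the base axis. Payload 4.2 kg.
Tool frame: the origin (TCP) lies on the centre line of the jaws, within the pads' length; the fingertips stand 14 mm ahead of it and the grasp point (between the pads) lies 5 mm behind it (env.finger_overhang is the z of the fingertips in the tool frame, in mm); z points along the fingers, y is the line along which they close (so a half turn about z gives the same grasp; the last joint's range is limited). The gripper opens to 91 mm and grips with 3 to 60 N. Pads are 32 mm wide; open, the fingers measure 118 mm over their backs; the gripper's body (76 mm by 178 mm) begins 60 mm behind the grasp point.
Start: joints at [69.557, 18.312, 89.639, -0, 72.044, -1.146], TCP at [190.022, 542.709, 227.976] pointing down, gripper open.
Joint ranges: [-177.97, 177.97], [-48.28, 115.42], [12.27, 149.76], [-77.06, 257.06], [2.81, 150.46], [-146.56, 146.56]. Speed limits (degrees/s): [147.25, 147.25, 180, 180, 180, 180].

INTERFACE

Orientations are given as [roll, pitch, yaw] about the fixed x, y, z axes, in that order (R = Rz(yaw) Ry(pitch) Rx(roll)).
In Python, from workcell import sensors, viewer, env gives the robot as it stands. The module is installed in compiled form; this text tells all that it offers.
- The arm moves only by the tool step_arm, never from a script. Its argument "plan" is one flat list of numbers, 6 for each row, row after row: the shift along the tool's x, y, z in cm, then the turn, a rotation vector about the tool's x, y, z in rad. In form: [x, y, z, wx, wy, wz, x, y, z, wx, wy, wz, ...]. A call has 1 to 5 rows; each row shifts and turns the commanded pose from where the row before left it, along the tool's axes as they then stand; what a row does not reach is not made up. A row lasts 1/12 s, in which the tool goes at most 41.7 mm and 7.16 degrees, less where a joint would pass 70% of its speed; a pose out of reach is approached as far as the arm can. A call is refused whole if a number of a shift passes 4.17 or a number of a turn 0.125, either way. A call with a gripper value outside its range is refused whole. "hand" is the finger opening in cm, from 0 to 9.12, set as the call begins (left out, the last holds). The fingers move at their own pace and stop on an object; "newtons" is the grip in N (left out, the last holds). Time passes only in rows, so rows that do not move let the fingers close. It gives the time, the measured TCP pose, the force, the opening and the grip force at its end, in the units of the state.
- sensors.state(): the state, without advancing time (a new reading comes with each control period).
- viewer.grab_frame(name): name is "scene" or "top" or "wrist"; returns a dict with "img" (480x640x3 uint8, red, green, blue), "fx", "fy", "cx", "cy" (pixels), "position" and "attitude" of the camera in the world. Camera axes: x right, y down, z forward; pixel columns grow to the right and rows downward; lengths in mm; the calibration is good to about 2 mm. The wrist camera is an equidistant fisheye: a pixel r from the principal point sees the ray r / f radians off the axis. A picture is of the moment at which its call begins. There is no depth.
- env.job_done(): hands the job in; it is judged then, once.
Trained networks look in a picture, given as the dict that the camera call returned (one of the last four; its "shot" number tells which), for a name from the list of things; names that differ only in an ending like _2 or _b are one class to them, and where a whole thing is asked for, a point or a joint stands for the part that bears it (a point fixed in the world has none). Each returns a list of dicts, best first, with "score" (0 to 1); they miss things now and then, are a little off and sometimes report something else, mostly with a low value. They report only what shows in the picture. A call takes as long as a camera call. They do not tell look-alikes from the thing itself.
- viewer.boxes_of(name, picture): "location" ([column, row] in pixels, amid what is visible of it).
- viewer.pinpoint(name, picture): "location" ([column, row] in pixels: a listed point, or the origin of a listed thing).
The state is a dict: "time_s": time; "qpos": joint angles; "qvel": joint speeds; "effort": joint torques, N m; "ee_pos": TCP position; "ee_rot": TCP orientation; "force": force on the tool from outside, world axes, zero at the start; "torque": the same for the moment, N m; "gripper_width": finger opening in mm; "gripper_force": force on a finger pad.
Only numpy, scipy, OpenCV 4.12 (cv2) and the standard library are available. Lean on these libraries where they do the work, as an engineer would, in place of code of your own. Each camera call takes 0.05 s, during which the arm holds its last target. There are 200 camera calls.

TASK

Tighten the castle nut on the microscope arm's pivot clockwise until it draws up firm, then turn it on, without backing it off, only as far as the next slot that lines up with the cross hole at the end of the cotter guide. Then slide the yellow-headed cotter along its guide, through nut and stud, until it is fully home against the red stops. Let go of everything and leave the other things on the bench where they are.

Things in the scene. Friction and masses are not known exactly. Their poses are not given: they have to be found in the camera images.
- cradle: Fixed cradle holding the pivot: blue base plate, x -90 to 150 mm, y +-45 mm, 14 mm thick; a white arm stub, 22 mm high, goes on to x = -165 mm. Origin: on the nut's vertical axis, at bench height. Its x axis points from the nut outward along the cotter guide; z up. All heights below are above the bench.
- hole (a point): Centre of the cross hole through the dark stud on the nut's axis, 58 mm up. The hole runs along the cradle's x axis, 11 mm wide, from 52 to 65 mm up. The stud is 22 mm across and ends 76 mm up, 10 mm above the nut.
- guide (a point): Straight aluminium channel along the cradle's x axis, from 29 to 135 mm off the nut's axis; this point is on its floor (53 mm up), 87.5 mm out. 26 mm wide in all, underside 47 mm up (the nut's spokes pass beneath); walls reach 59 mm up, with a gap of 8.4 mm. A grey pillar, 98 to 135 mm out, carries it.
- stops (a point): Outer face of the two red stop cheeks, at floor height of the guide, 40 mm out from the nut's axis. They reach in to 29 mm, are 68 mm high above the bench, 26 mm wide over both, 8.4 mm gap between.
- nut_top (a point): On the axis of the castle nut, at the top of its steel crown, 66 mm up when firm. Crown 48 mm across with six slots, 11 mm wide and 14 mm deep, open at the top, every 60 degrees, one along this frame's x axis. A slot is in line when along the cradle's x axis within 3 degrees. Tighten clockwise seen from above (its yaw falls); 3 mm thread.
- spokes (a point): On the nut's axis, 34 mm up, at mid-height of its four level spokes (12 x 12 mm), at 45, 135, 225 and 315 degrees from this frame's x axis, reaching 84 mm out, red round ends 16 mm across. Drag 0.2 N m while running down; drawn up firm (20 to 110 degrees from the start, unseen) it takes 0.6 to 0.7 N m from then on. It does not spring back. Over 85 degrees past firm is too tight.
- washer (a point): Top of the brass spring washer under the nut, 57 mm across, on the axis, 25.2 mm up. Only once the nut is firm does it yield, by 0.17 mm for each 10 degrees of turning: too little to measure, so feel the torque. Turn at least 4 degrees past that point; backing the nut off again loosens it.
- cotter_head (a point): Centre of the yellow upright head, 8 (x) x 22 (y) x 26 (z) mm, of the loose cotter in the guide (70 g); underside 60.5 mm, top 86.5 mm up. Push it from behind. From it a brass bar, 7 mm wide, 8 mm high, lies in the channel; its narrowed tip is 74 mm ahead, along this frame's -x, towards the nut. Fully home this point is 44 mm from the nut's axis.
- wrench: steel wrench, 160 mm long, lying flat; not part of the job, leave it. Origin: centre of its underside at mid-length.
- screwdriver: screwdriver with green handle, 170 mm long, lying flat; not part of the job, leave it. Origin: centre of its underside at mid-length.
- eyepiece: black microscope eyepiece, 42 mm across, 52 mm tall, standing; not part of the job, leave it. Origin: centre of its underside.
- grease: small jar with blue cap, 54 mm across, 50 mm tall; not part of the job, leave it. Origin: centre of its underside.
- oil: amber oil bottle, 44 mm across, 110 mm tall; not part of the job, leave it. Origin: centre of its underside.
- spacer: loose plain steel spacer ring, 54 mm across, 16 mm tall, lying flat; not part of the job, leave it. Origin: centre of its underside.
- tin: orange plastic box, 90 x 60 x 35 mm; not part of the job, leave it. Origin: centre of its underside.
Not all that is in view belongs to the job. What is shaped like the part that bears cotter_head but blue or green is not meant.

How it is judged:
By the outcome, as a careful person would: the job done as asked, in the order asked, and still so for the second after the job is handed in, with the robot touching nothing.
It also fails if it takes over 58 s, if anything falls off the work surface, if the arm or the gripper's body presses on something with over 40 N, if the wrist force passes 120 N, or if a joint passes its speed limit or range.

## Working session

There is one attempt and no reset: what is moved stays moved. The work goes in short steps, Python scripts to look and compute and a tool call to move; the robot and the scene stay as the last step left them, time stands still between calls to the robot, and variables do not carry over. Pictures are saved under pics/ and viewed, at most 10 in all, crops included, and the job is handed in when it is done.

Besides the shell and the picture viewer there is one more tool, called after "Request:" as name(argument=value, ...) on one line, values as JSON. step_arm: Moves the arm, as the interface text tells. Its arguments: {"type":"object","properties":{"plan":{"type":"array","items":{"type":"number"}},"hand":{"type":"number"},"newtons":{"type":"number"}},"required":["plan"]}

```bash
mkdir -p pics
cat > h.py <<'E'
import numpy as np, cv2
from scipy.spatial.transform import Rotation as R
from workcell import sensors, viewer, env
def rot(a):
    a=np.array(a,float)
    if a.shape==(3,3): return a
    if a.size==4: return R.from_quat(a).as_matrix()
    return R.from_euler('xyz',a,degrees=True).as_matrix()
def ray(p,px,fish=False):
    d=np.array([(px[0]-p['cx'])/p['fx'],(px[1]-p['cy'])/p['fy'],1.])
    if fish:
        r=np.hypot(d[0],d[1]); s=np.sinc(r/np.pi); d=np.array([d[0]*s,d[1]*s,np.cos(r)])
    return rot(p['attitude'])@d
def onz(p,px,z,fish=False):
    d=ray(p,px,fish); o=np.array(p['position']); return o+d*(z-o[2])/d[2]
def proj(p,X,fish=False):
    c=rot(p['attitude']).T@(np.array(X,float)-np.array(p['position']))
    if fish:
        t=np.arctan2(np.hypot(c[0],c[1]),c[2]); u=c[:2]/np.hypot(c[0],c[1])*t
    else: u=c[:2]/c[2]
    return np.array([u[0]*p['fx']+p['cx'],u[1]*p['fy']+p['cy']])
def save(n,img): cv2.imwrite('pics/'+n+'.png',cv2.cvtColor(np.ascontiguousarray(img),cv2.COLOR_RGB2BGR))
E
python3 - <<'E'
from h import *
np.set_printoptions(precision=1,suppress=True)
print(sensors.state())
H=dict(hole=58,guide=53,stops=53,nut_top=66,spokes=34,washer=25.2,cotter_head=73.5,cradle=0,wrench=0,screwdriver=0,eyepiece=0,grease=0,oil=0,spacer=0,tin=0)
for c in ('top','scene'):
    p=viewer.grab_frame(c); save(c+'0',p['img']); print(c,p['position'],p['attitude'],p['fx'])
    for n,z in H.items():
        for d in viewer.pinpoint(n,p)[:3]: print(n,round(d['score'],2),np.array(d['location']),onz(p,d['location'],z)[:2])
E
```

```text
{'time_s': 0.0, 'qpos': array([69.6, 18.4, 89.7, -0. , 72. , -1.1]), 'qvel': array([-0.1, -0. , -0. ,  0.1, -0.1,  0. ]), 'effort': array([ -0. , -41.2, -23.2,   0.1,   0. ,  -0. ]), 'ee_pos': array([189.8, 542.2, 227.1]), 'ee_rot': array([-179.9,   -0. ,  160.7]), 'force': array([-0.2, -0.3,  0.6]), 'torque': array([-0., -0.,  0.]), 'gripper_force': 0.0, 'gripper_width': 91.26054095792774}
top [403.2 -23.9 927.6] [-171.2   -2.   -88.8] 443.90225225359956
hole 0.88 [313.5 232.8] [554.3 -30.9]
guide 0.58 [274.2 234.9] [548.8  47.2]
stops 0.91 [295.8 232.4] [555.    4.4]
stops 0.51 [487.4 249.1] [ 531.3 -382. ]
stops 0.35 [316.6 242. ] [536.7 -37.5]
nut_top 0.96 [319.5 232.1] [554.6 -42.6]
nut_top 0.45 [316.  235.8] [547.  -35.9]
spokes 0.98 [315.7 236.4] [551.1 -35.7]
washer 0.59 [318.5 235.3] [555.  -41.6]
washer 0.38 [317.8 233. ] [559.8 -40. ]
cotter_head 0.69 [226.9 307.8] [403.4 129.3]
cotter_head 0.58 [256.3 230.4] [553.3  80.6]
cradle 0.88 [317.3 237.2] [555.1 -39.6]
wrench 0.85 [356.7 162. ] [ 723.6 -121.7]
screwdriver 0.61 [141.5 311.1] [393.1 314.8]
eyepiece 0.88 [249.6 156.
[... 669 characters left out ...]
1]
nut_top 0.81 [308.7 258.2] [555.3 -38.8]
nut_top 0.4 [310.  276.6] [606.6  -5.9]
spokes 0.9 [311.2 271.5] [556.7 -32.1]
washer 0.53 [309.8 276.4] [563.1 -31.9]
cotter_head 0.72 [412.2 306.3] [595.6 210. ]
cotter_head 0.61 [361.5 272.8] [552.8  82.6]
cotter_head 0.56 [416.3 260.9] [461.8 163.3]
cradle 0.83 [307.9 284.1] [561.1 -38. ]
wrench 0.68 [236.5 319.2] [ 726.9 -107.1]
screwdriver 0.65 [491.9 294.3] [398. 315.]
eyepiece 0.88 [330.3 362.4] [735.9 112.4]
grease 0.56 [427.1 364.4] [651.4 270.1]
grease 0.55 [309.9 269.9] [516.6 -58.9]
oil 0.8 [215.4 202.8] [ 398.  -408.7]
spacer 0.83 [183.2 232.4] [ 542.6 -395.4]
tin 0.66 [170.1 280.5] [ 698.6 -303.3]
tin 0.21 [308.8 253.6] [466.2 -91.1]
```

Run:
```python
import cv2
a=cv2.imread('pics/top0.png')[140:340,130:430]; b=cv2.imread('pics/scene0.png')[180:400,150:450]
a=cv2.resize(a,(600,400),interpolation=3)
cv2.imwrite('pics/t1.png',cv2.resize(cv2.imread('pics/top0.png')[180:330,200:400],(800,600),interpolation=2))
cv2.imwrite('pics/s1.png',cv2.resize(b,(800,587),interpolation=2))
```

```text
(no output)
```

View pics/t1.png

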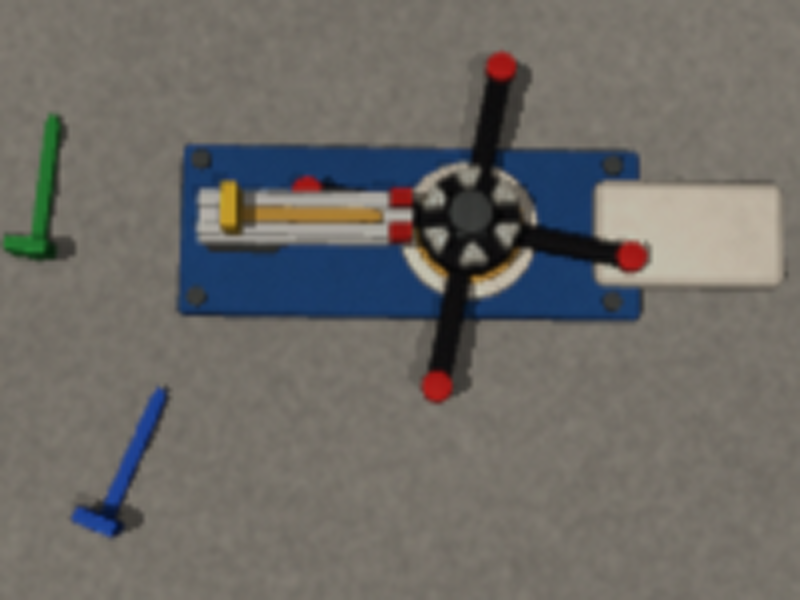

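View pics/s1.png

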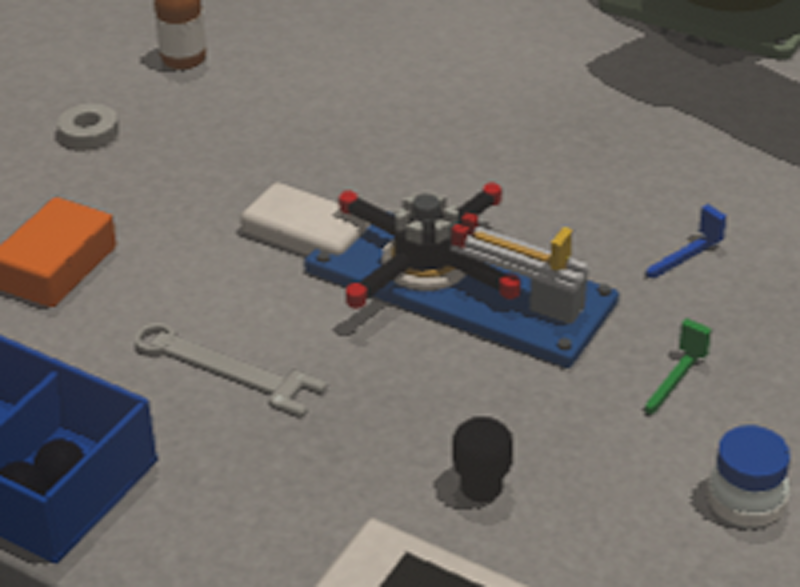

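Run:
```python
from h import *
np.set_printoptions(precision=1,suppress=True)
for c in ('top','scene'):
    p=viewer.grab_frame(c); im=p['img']; h=cv2.cvtColor(im,cv2.COLOR_RGB2HSV)
    m=(((h[...,0]<6)|(h[...,0]>174))&(h[...,1]>170)&(h[...,2]>70)).astype(np.uint8)
    n,l,s,ct=cv2.connectedComponentsWithStats(m)
    for i in range(1,n):
        if s[i,4]>6: print(c,s[i,4],ct[i],onz(p,ct[i],40)[:2], onz(p,ct[i],68)[:2])
    if c=='top':
        mb=((h[...,0]>100)&(h[...,0]<125)&(h[...,1]>120)&(h[...,2]>40)).astype(np.uint8)
        n,l,s,ct=cv2.connectedComponentsWithStats(mb)
        i=[k for k in range(1,n) if abs(ct[k]-[300,237]).max()<25 and s[k,4]>300]
        for k in i:
            pts=np.argwhere(l==k)[:,::-1]
            q=np.array([onz(p,x,14)[:2] for x in pts],np.float32)
            print('plate',s[k],cv2.minAreaRect(q))
```

```text
top 39 [325.  196.4] [634.  -52.8] [626.7 -51.9]
top 14 [276.1 225.4] [570.7  45.2] [565.4  43.1]
top 20 [300.  228.5] [565.5  -3.4] [560.4  -4. ]
top 20 [300.  237.5] [547.   -3.9] [542.5  -4.6]
top 40 [357.2 243.7] [ 537.4 -120.1] [ 533.1 -117.1]
top 45 [309. 276.] [469.6 -24.2] [467.5 -24.2]
plate [ 245  216   73   44 1612] ((550.5499877929688, 36.0899543762207), (88.59205627441406, 148.44778442382812), 0.4218882620334625)
scene 13 [334.  250.2] [473.5 -22.4] [506.7  -5. ]
scene 14 [280.  253.3] [ 542.  -119.4] [572.9 -98.7]
scene 11 [326.3 261. ] [516.  -18.3] [547.8  -1. ]
scene 11 [322.5 265.2] [532.6 -18.1] [563.8  -0.9]
scene 14 [340.4 285.1] [572.2  45.7] [602.1  60.8]
scene 26 [283.  288.3] [638.8 -50.7] [666.4 -32.3]
```

```bash
cat >> h.py <<'E'
def go(x,y,z,yaw,n,s=None):
    "rows (tool axes, cm/rad) from the present pose to a tool-down pose"
    s=s or sensors.state(); p=np.array(s['ee_pos']); A=R.from_euler('xyz',s['ee_rot'],degrees=True)
    B=R.from_euler('xyz',[180,0,yaw],degrees=True); w=(A.inv()*B).as_rotvec()
    d=(np.array([x,y,z])-p)/n/10; out=[]
    for k in range(n):
        Rk=A*R.from_rotvec(w*k/n); out.append(np.r_[Rk.inv().apply(d),w/n])
    for i in range(0,n,5): print([round(float(v),3) for v in np.concatenate(out[i:i+5])])
E
python3 - <<'E'
from h import *
go(610,-49,150,170,20)
E
```

```text
[-2.96, -2.098, 0.39, 0.0, 0.0, -0.008, -2.942, -2.122, 0.39, 0.0, 0.0, -0.008, -2.925, -2.146, 0.39, 0.0, 0.0, -0.008, -2.908, -2.17, 0.39, 0.0, 0.0, -0.008, -2.89, -2.193, 0.39, 0.0, 0.0, -0.008]
[-2.872, -2.217, 0.39, 0.0, 0.0, -0.008, -2.854, -2.24, 0.39, 0.0, 0.0, -0.008, -2.836, -2.263, 0.39, 0.0, 0.0, -0.008, -2.817, -2.286, 0.39, 0.0, 0.0, -0.008, -2.799, -2.309, 0.39, 0.0, 0.0, -0.008]
[-2.78, -2.331, 0.39, 0.0, 0.0, -0.008, -2.761, -2.354, 0.39, 0.0, 0.0, -0.008, -2.742, -2.376, 0.39, 0.0, 0.0, -0.008, -2.722, -2.398, 0.39, 0.0, 0.0, -0.008, -2.703, -2.42, 0.39, 0.0, 0.0, -0.008]
[-2.683, -2.442, 0.39, 0.0, 0.0, -0.008, -2.663, -2.464, 0.39, 0.0, 0.0, -0.008, -2.643, -2.485, 0.39, 0.0, 0.0, -0.008, -2.623, -2.507, 0.39, 0.0, 0.0, -0.008, -2.602, -2.528, 0.39, 0.0, 0.0, -0.008]
```

Request:
step_arm(plan=[-2.96,-2.1,0.39,0,0,-0.008,-2.94,-2.12,0.39,0,0,-0.008,-2.92,-2.15,0.39,0,0,-0.008,-2.91,-2.17,0.39,0,0,-0.008,-2.89,-2.19,0.39,0,0,-0.008], hand=3.6, newtons=20)

```text
time_s: 2.12
ee_pos: [295.5, 393.4, 208.4]
ee_rot: [180.0, 0.0, 163.1]
force: [0.2, -0.0, 0.7]
gripper_width: 60.6
gripper_force: 0.0
```

Request:
step_arm(plan=[-2.87,-2.22,0.39,0,0,-0.008,-2.85,-2.24,0.39,0,0,-0.008,-2.84,-2.26,0.39,0,0,-0.008,-2.82,-2.29,0.39,0,0,-0.008,-2.8,-2.31,0.39,0,0,-0.008])

```text
time_s: 2.53
ee_pos: [400.6, 245.2, 189.1]
ee_rot: [180.0, 0.0, 165.3]
force: [0.3, 0.3, -0.3]
gripper_width: 36.0
gripper_force: 0.0
```

Request:
step_arm(plan=[-2.78,-2.33,0.39,0,0,-0.008,-2.76,-2.35,0.39,0,0,-0.008,-2.74,-2.38,0.39,0,0,-0.008,-2.72,-2.4,0.39,0,0,-0.008,-2.7,-2.42,0.39,0,0,-0.008])

```text
time_s: 2.95
ee_pos: [505.4, 97.0, 169.5]
ee_rot: [180.0, 0.0, 167.6]
force: [-0.4, 1.1, 0.3]
gripper_width: 35.8
gripper_force: 0.0
```

Request:
step_arm(plan=[-2.68,-2.44,0.39,0,0,-0.008,-2.66,-2.46,0.39,0,0,-0.008,-2.64,-2.48,0.39,0,0,-0.008,-2.62,-2.51,0.39,0,0,-0.008,-2.6,-2.53,0.39,0,0,-0.008])

```text
time_s: 3.37
ee_pos: [610.0, -51.1, 149.8]
ee_rot: [180.0, 0.0, 169.9]
force: [0.8, 0.5, 0.4]
gripper_width: 35.8
gripper_force: 0.0
```

Run:
```python
from h import *
np.set_printoptions(precision=1,suppress=True)
p=viewer.grab_frame('wrist'); save('w1',p['img']); s=sensors.state()
print(s['time_s'],s['ee_pos'],s['ee_rot'],s['force'],p['position'],p['attitude'],p['fx'],p['cx'])
for n,z in dict(hole=58,stops=53,nut_top=66,spokes=34,cotter_head=73.5,guide=53,cradle=0).items():
    for d in viewer.pinpoint(n,p)[:2]: print(n,round(d['score'],2),np.array(d['location']),onz(p,d['location'],z,True)[:2])
im=p['img']; h=cv2.cvtColor(im,cv2.COLOR_RGB2HSV)
m=(((h[...,0]<6)|(h[...,0]>174))&(h[...,1]>170)&(h[...,2]>70)).astype(np.uint8)
n,l,st,ct=cv2.connectedComponentsWithStats(m)
for i in range(1,n):
    if st[i,4]>20: print(st[i,4],ct[i],onz(p,ct[i],40,True)[:2], onz(p,ct[i],68,True)[:2])
```

```text
3.4167 [614.  -56.6 148.8] [-179.8    0.3  169.8] [ 4.5 -4.1  0.2] [541.  -39.7 306.6] [165.5  -0.   79.9] 371.64829954431775 313.9166139407732
hole 0.96 [321.9 162. ] [552.7 -36.4]
stops 0.78 [375.1 152.9] [552.7   0.6]
stops 0.24 [272.4 354.1] [ 692.5 -100.3]
nut_top 0.65 [318.6 165.9] [554.5 -39. ]
spokes 0.56 [321.6 164.8] [555.9 -36.6]
cotter_head 0.64 [563.8 117.2] [541.7 144.8]
cotter_head 0.27 [ 99.3 341.1] [ 654.  -238.6]
guide 0.76 [443.4 145.3] [554.1  50.4]
guide 0.37 [376.8 150.7] [551.4   2.1]
cradle 0.77 [322.8 156.7] [551.3 -34.1]
319 [318.6  49.3] [472. -24.] [479.3 -25.6]
216 [369.  143.4] [545.9  -0.5] [545.4  -4.7]
297 [205.2 165.9] [ 539.8 -120.5] [ 540. -112.]
226 [373.5 169. ] [564.7  -0.3] [562.2  -4.4]
161 [433.  169.6] [571.7  44.3] [568.5  35.5]
296 [319.5 274.7] [636.8 -52.4] [626.7 -51.1]
```

View pics/w1.png

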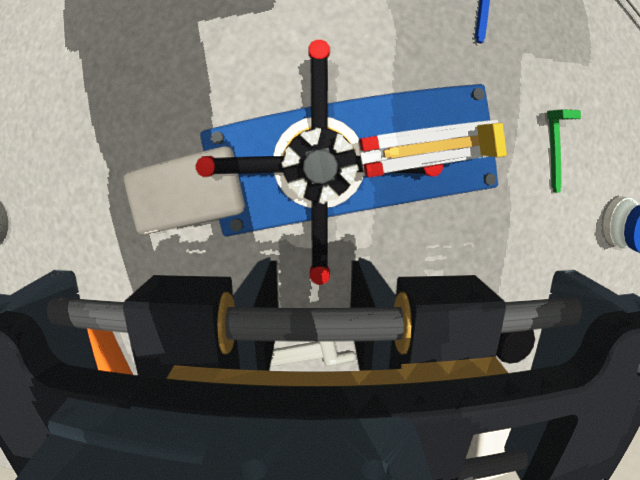

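```bash
cat >> h.py <<'E'
def crown(p,c,fish,z=66,name=None):
    "phase of the bright lugs: slot direction in world, deg mod 60"
    g=cv2.cvtColor(p['img'],cv2.COLOR_RGB2GRAY).astype(np.float32); th=np.arange(0,360,1.)
    acc=0
    for r in np.arange(14,23,1.):
        px=np.array([proj(p,[c[0]+r*np.cos(t),c[1]+r*np.sin(t),z],fish) for t in np.radians(th)],np.float32)
        acc=acc+cv2.remap(g,px[:,:1],px[:,1:],cv2.INTER_LINEAR)[:,0]
    f=(acc*np.exp(-6j*np.radians(th))).sum(); lug=-np.degrees(np.angle(f))/6
    return (lug+30)%60, abs(f)/abs(acc-acc.mean()).sum()
def show(p,c,fish,name,z=66,h=60,sc=6):
    g=np.linspace(h,-h,2*h*sc//2); 
    px=np.array([[proj(p,[c[0]+a,c[1]-b,z],fish) for b in g[::-1]] for a in g],np.float32)
    save(name,cv2.remap(p['img'],px[...,0],px[...,1],cv2.INTER_LINEAR))
E
python3 - <<'E'
from h import *
p=viewer.grab_frame('wrist'); t=viewer.grab_frame('top')
for dx in (-2,0,2):
  print(dx,crown(p,(553.5+dx,-38.3),True),crown(t,(553.5+dx,-38.3),False))
show(p,(553.5,-38.3),True,'c1')
go(620,-50,35,170,12)
E
```

```text
-2 (np.float64(35.30716991434872), np.float64(0.5539690882098903)) (np.float64(25.118373842502674), np.float64(0.04084140895452113))
0 (np.float64(35.114838348265764), np.float64(0.699203101178512)) (np.float64(30.12823142187223), np.float64(0.05494257411790209))
2 (np.float64(35.13854022497095), np.float64(0.6719766866040089)) (np.float64(34.38648226147699), np.float64(0.04881980016639995))
[-0.094, 0.003, 0.962, 0.0, 0.0, -0.0, -0.094, 0.003, 0.962, 0.0, 0.0, -0.0, -0.094, 0.003, 0.962, 0.0, 0.0, -0.0, -0.094, 0.003, 0.962, 0.0, 0.0, -0.0, -0.094, 0.003, 0.962, 0.0, 0.0, -0.0]
[-0.095, 0.003, 0.962, 0.0, 0.0, -0.0, -0.095, 0.003, 0.962, 0.0, 0.0, -0.0, -0.095, 0.003, 0.962, 0.0, 0.0, -0.0, -0.095, 0.003, 0.962, 0.0, 0.0, -0.0, -0.095, 0.003, 0.962, 0.0, 0.0, -0.0]
[-0.095, 0.003, 0.962, 0.0, 0.0, -0.0, -0.095, 0.003, 0.962, 0.0, 0.0, -0.0]
```

View pics/c1.png

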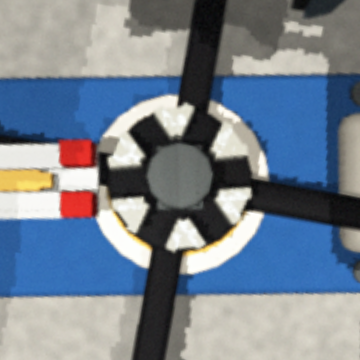

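Run:
```python
from h import *
s=sensors.state(); print(s['ee_pos'],s['ee_rot'],s['force'])
go(609.7,-48,35,170.2,10)
```

```text
[608.74895165 -48.33593246 150.40333488] [1.79988244e+02 2.26305905e-02 1.69950578e+02] [-0.63345272 -0.30918715  0.55347725]
[-0.008, 0.005, 1.154, 0.0, 0.0, -0.0, -0.008, 0.005, 1.154, 0.0, 0.0, -0.0, -0.008, 0.005, 1.154, 0.0, 0.0, -0.0, -0.008, 0.005, 1.154, 0.0, 0.0, -0.0, -0.009, 0.005, 1.154, 0.0, 0.0, -0.0]
[-0.009, 0.005, 1.154, 0.0, 0.0, -0.0, -0.009, 0.005, 1.154, 0.0, 0.0, -0.0, -0.009, 0.005, 1.154, 0.0, 0.0, -0.0, -0.009, 0.005, 1.154, 0.0, 0.0, -0.0, -0.009, 0.005, 1.154, 0.0, 0.0, -0.0]
```

Request:
step_arm(plan=[-0.01,0,1.15,0,0,0,-0.01,0,1.15,0,0,0,-0.01,0,1.15,0,0,0,-0.01,0,1.15,0,0,0,-0.01,0,1.15,0,0,0])

```text
time_s: 4.28
ee_pos: [609.0, -49.4, 90.5]
ee_rot: [-180.0, -0.1, 169.9]
force: [0.7, 0.3, 0.8]
gripper_width: 35.8
gripper_force: 0.0
```

Request:
step_arm(plan=[-0.01,0,1.15,0,0,0,-0.01,0,1.15,0,0,0,-0.01,0,1.15,0,0,0,-0.01,0,1.15,0,0,0,-0.01,0,1.15,0,0,0])

```text
time_s: 4.7
ee_pos: [610.1, -49.6, 33.7]
ee_rot: [180.0, -0.0, 169.9]
force: [0.8, 0.2, -0.1]
gripper_width: 35.9
gripper_force: 0.0
```

Request:
step_arm(plan=[0,0,0,0,0,0,0,0,0,0,0,0])

```text
time_s: 4.87
ee_pos: [609.7, -49.5, 34.1]
ee_rot: [-180.0, -0.1, 169.9]
force: [1.0, -0.1, 0.6]
gripper_width: 36.3
gripper_force: 0.0
```

Request:
step_arm(plan=[0,0,0,0,0,0,0,0,0,0,0,0,0,0,0,0,0,0,0,0,0,0,0,0], hand=1.0, newtons=12)

```text
time_s: 5.2
ee_pos: [610.9, -48.9, 35.7]
ee_rot: [179.9, 0.1, 169.8]
force: [1.0, 5.4, 0.7]
gripper_width: 12.5
gripper_force: 3.2
```

Request:
step_arm(plan=[0.007,-0.29,0,0,0,0.05,0.007,-0.29,0,0,0,0.05,0.007,-0.29,0,0,0,0.05,0.007,-0.29,0,0,0,0.05], newtons=20)

```text
time_s: 5.53
ee_pos: [607.8, -59.3, 35.6]
ee_rot: [179.8, 0.1, 158.2]
force: [1.6, 5.7, -0.1]
gripper_width: 11.8
gripper_force: 20.0
```

Request:
step_arm(plan=[0.007,-0.29,0,0,0,0.05,0.007,-0.29,0,0,0,0.05])

```text
time_s: 5.7
ee_pos: [605.3, -64.6, 35.5]
ee_rot: [179.8, 0.0, 152.5]
force: [1.3, 5.3, 0.4]
gripper_width: 11.6
gripper_force: 20.0
```

Request:
step_arm(plan=[0.007,-0.29,0,0,0,0.05,0.007,-0.29,0,0,0,0.05])

```text
time_s: 5.87
ee_pos: [602.3, -69.6, 35.4]
ee_rot: [179.8, 0.0, 146.7]
force: [0.9, 4.9, -0.2]
gripper_width: 12.1
gripper_force: 20.0
```

```bash
cat >> h.py <<'E'
def tq(c=(553.5,-38.3)):
    s=sensors.state(); p=s['ee_pos'][:2]-np.array(c); f=s['force']; r=np.hypot(*p); u=p/r
    print('t',round(s['time_s'],2),'pos',s['ee_pos'].round(1),'rot',s['ee_rot'].round(1),'F',f.round(1),'T',s['torque'].round(2),'r',r.round(1),'ang',np.degrees(np.arctan2(p[1],p[0])).round(1),'Ft',(-u[1]*f[0]+u[0]*f[1]).round(1),'Fr',(u@f[:2]).round(1),'Mz',(s['torque'][2]+(p[0]*f[1]-p[1]*f[0])/1000).round(2))
E
python3 -c "
from h import *
tq()"
```

```text
t 5.87 pos [602.3 -69.6  35.4] rot [179.8   0.  146.7] F [ 0.9  4.9 -0.2] T [ 0.93 -0.17 -0.08] r 58.0 ang -32.7 Ft 4.6 Fr -1.9 Mz 0.19
```

Request:
step_arm(plan=[0.007,-0.29,0,0,0,0.05,0.007,-0.29,0,0,0,0.05])

```text
time_s: 6.03
ee_pos: [599.1, -74.0, 35.4]
ee_rot: [179.8, 0.0, 141.1]
force: [1.4, 6.1, -0.1]
gripper_width: 11.6
gripper_force: 20.0
```

Request:
step_arm(plan=[0.007,-0.29,0,0,0,0.05,0.007,-0.29,0,0,0,0.05])

```text
time_s: 6.2
ee_pos: [595.2, -78.4, 35.4]
ee_rot: [179.8, -0.0, 135.4]
force: [2.3, 6.7, -1.1]
gripper_width: 11.6
gripper_force: 20.0
```

Request:
step_arm(plan=[0.007,-0.29,0,0,0,0.05,0.007,-0.29,0,0,0,0.05])

```text
time_s: 6.37
ee_pos: [590.9, -82.3, 35.4]
ee_rot: [179.8, -0.0, 129.6]
force: [0.9, 6.0, -0.3]
gripper_width: 12.0
gripper_force: 20.0
```

Request:
step_arm(plan=[0.007,-0.29,0,0,0,0.05,0.007,-0.29,0,0,0,0.05])

```text
time_s: 6.53
ee_pos: [586.3, -85.8, 35.4]
ee_rot: [179.8, -0.0, 123.9]
force: [1.6, 5.7, -1.5]
gripper_width: 12.1
gripper_force: 20.2
```

Request:
step_arm(plan=[0.007,-0.29,0,0,0,0.05,0.007,-0.29,0,0,0,0.05])

```text
time_s: 6.7
ee_pos: [582.3, -88.2, 36.0]
ee_rot: [179.7, -0.0, 118.2]
force: [2.3, 11.5, 2.4]
gripper_width: 11.8
gripper_force: 29.8
```

```bash
python3 -c "
from h import *
tq()"
```

```text
t 6.7 pos [582.3 -88.2  36. ] rot [179.7  -0.  118.2] F [ 2.3 11.5  2.4] T [ 1.67 -0.62  0.81] r 57.6 ang -60.0 Ft 7.7 Fr -8.8 Mz 1.26
```

Request:
step_arm(plan=[0,0,0,0,0,0,0,0,0,0,0,0])

```text
time_s: 6.87
ee_pos: [581.9, -88.3, 36.0]
ee_rot: [179.8, -0.0, 118.3]
force: [1.0, 8.8, 2.2]
gripper_width: 11.6
gripper_force: 28.0
```

```bash
python3 -c "
from h import *
tq()
p=viewer.grab_frame('wrist'); save('w2',p['img']); print(crown(p,(553.5,-38.3),True))"
```

```text
t 6.87 pos [581.9 -88.3  36. ] rot [179.8  -0.  118.3] F [1.  8.8 2.2] T [ 1.21 -0.31  0.49] r 57.5 ang -60.4 Ft 5.2 Fr -7.1 Mz 0.79
(np.float64(44.26751590369435), np.float64(0.6984422035388927))
```

View pics/w2.png

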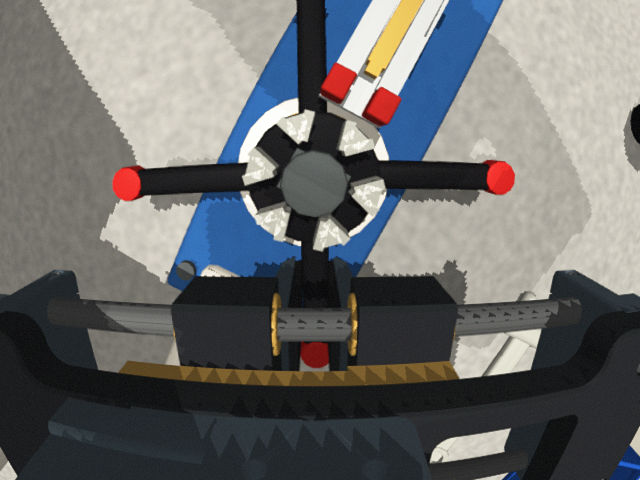

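Request:
step_arm(plan=[0.007,-0.29,0,0,0,0.05,0.007,-0.29,0,0,0,0.05], newtons=30)

```text
time_s: 7.08
ee_pos: [577.2, -90.6, 36.1]
ee_rot: [179.7, -0.0, 112.6]
force: [2.9, 10.6, 1.8]
gripper_width: 11.9
gripper_force: 40.7
```

```bash
python3 -c "
from h import *
tq()"
```

```text
t 7.08 pos [577.2 -90.6  36.1] rot [179.7  -0.  112.6] F [ 2.9 10.6  1.8] T [ 1.46 -0.55  0.9 ] r 57.5 ang -65.6 Ft 7.0 Fr -8.5 Mz 1.3
```

Request:
step_arm(plan=[0.006,-0.23,0,0,0,0.04,0.006,-0.23,0,0,0,0.04])

```text
time_s: 7.25
ee_pos: [572.9, -92.3, 36.1]
ee_rot: [179.7, -0.0, 108.0]
force: [3.6, 10.4, 2.1]
gripper_width: 11.7
gripper_force: 40.8
```

```bash
cat >> h.py <<'E'
def reds(p,fish=True):
    h=cv2.cvtColor(p['img'],cv2.COLOR_RGB2HSV)
    m=(((h[...,0]<6)|(h[...,0]>174))&(h[...,1]>170)&(h[...,2]>70)).astype(np.uint8)
    n,l,st,ct=cv2.connectedComponentsWithStats(m)
    for i in range(1,n):
        if st[i,4]>20: print(st[i,4],ct[i].round(1),onz(p,ct[i],40,fish)[:2].round(1), onz(p,ct[i],68,fish)[:2].round(1))
E
python3 -c "
from h import *
tq()
p=viewer.grab_frame('wrist'); print(crown(p,(553.5,-38.3),True)); reds(p)
show(p,(553.5,-8.3),True,'c2',h=80)"
```

```text
t 7.25 pos [572.9 -92.3  36.1] rot [179.7  -0.  108. ] F [ 3.6 10.4  2.1] T [ 1.48 -0.63  0.95] r 57.3 ang -70.2 Ft 6.9 Fr -8.6 Mz 1.35
(np.float64(34.661416606205506), np.float64(0.6968275156138513))
864 [316.7  79.6] [5.441e+02 2.000e-01] [545.3  -4.7]
867 [365.   95.2] [5.648e+02 4.000e-01] [562.2  -4.5]
797 [497.5 174.6] [632.7  -9.9] [617.7 -13. ]
797 [126.  185.5] [475.7 -66. ] [489.4 -58.8]
599 [315.1 353.6] [ 581.7 -117.2] [ 576.1 -100.6]
```

View pics/c2.png

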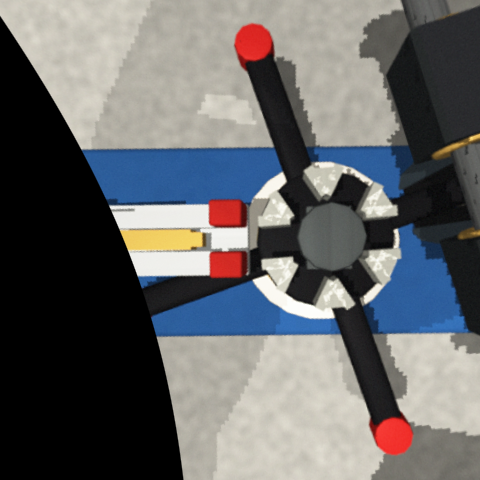

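```bash
python3 -c "
from h import *
tq()
p=viewer.grab_frame('scene'); q=viewer.grab_frame('top')
a=cv2.resize(p['img'][120:380,180:480],(800,600)[:1]+(600,)) if 0 else cv2.resize(p['img'][130:370,200:420],(550,600))
b=cv2.resize(q['img'][140:380,220:320+0],(250,600))
save('s2',np.hstack([a,b])); tq()"
```

```text
t 7.3 pos [572.6 -92.4  36.1] rot [ 1.797e+02 -1.000e-01  1.079e+02] F [ 2.6 10.1  1. ] T [ 1.36 -0.48  0.73] r 57.3 ang -70.6 Ft 5.8 Fr -8.7 Mz 1.06
t 7.4 pos [572.5 -92.4  36.1] rot [ 1.797e+02 -1.000e-01  1.081e+02] F [2.2 9.7 3.1] T [ 1.17 -0.41  0.68] r 57.3 ang -70.6 Ft 5.2 Fr -8.4 Mz 0.98
```

View pics/s2.png

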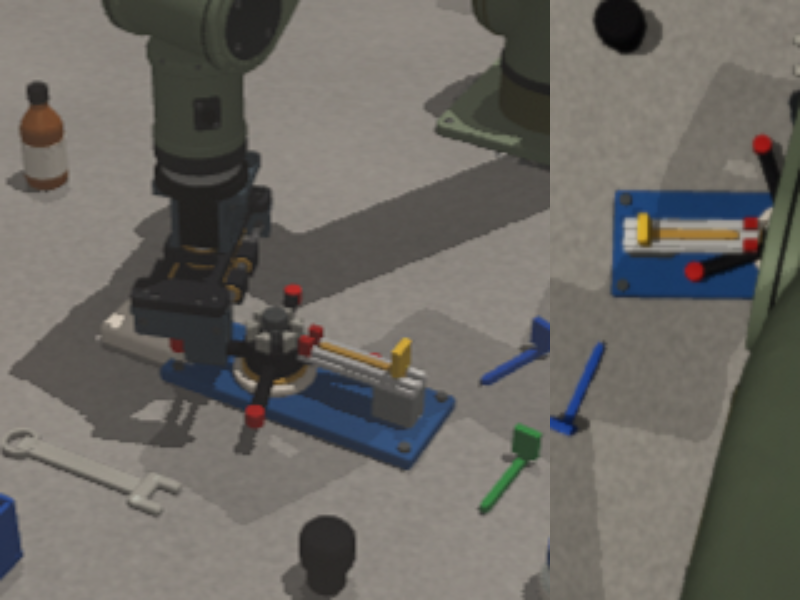

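Request:
step_arm(plan=[0,0,0,0,0,0,0,0,0,0,0,0,0,0,0,0,0,0], hand=2.4)

```text
time_s: 7.65
ee_pos: [573.0, -94.5, 36.3]
ee_rot: [179.7, 0.1, 108.0]
force: [3.5, 2.8, 6.2]
gripper_width: 23.6
gripper_force: 2.9
```

Request:
step_arm(plan=[0.1,0,-0.4,0,0,0,0.1,0,-0.3,0,0,0,0,0,0,0,0,0])

```text
time_s: 7.9
ee_pos: [569.6, -92.8, 42.1]
ee_rot: [-179.9, -0.0, 108.0]
force: [-0.9, -0.7, -0.2]
gripper_width: 24.0
gripper_force: 0.0
```

```bash
python3 -c "
from h import *
tq()
p=viewer.grab_frame('wrist'); print(crown(p,(553.5,-38.3),True)); reds(p)
tq()"
```

```text
t 7.9 pos [569.6 -92.8  42.1] rot [-179.9   -0.   108. ] F [-0.9 -0.7 -0.2] T [-0.14  0.01 -0.  ] r 56.8 ang -73.5 Ft -1.0 Fr 0.4 Mz -0.06
(np.float64(34.41442775305253), np.float64(0.6994379278287397))
105 [313.9   1.3] [528.1  35.1] [531.7  24.2]
780 [325.2  83.9] [5.445e+02 1.000e-01] [545.2  -4.7]
806 [371.1  99. ] [5.65e+02 2.00e-01] [562.1  -4.5]
736 [498.2 175.5] [632.8 -10.2] [617.9 -13.1]
750 [138.5 184.1] [475.6 -65.7] [488.4 -58.8]
508 [322.6 350.3] [ 582.5 -118.2] [ 576.5 -102.1]
t 7.95 pos [569.6 -92.8  41.9] rot [-179.9   -0.   108. ] F [-0.1 -0.6 -0.1] T [-0.04  0.01 -0.02] r 56.9 ang -73.5 Ft -0.3 Fr 0.6 Mz -0.04
```

Request:
step_arm(plan=[0,0.2,0,0,0,-0.02,0,0,0,0,0,0])

```text
time_s: 8.12
ee_pos: [572.2, -92.1, 41.6]
ee_rot: [-180.0, -0.0, 109.2]
force: [-0.9, -0.6, -0.3]
gripper_width: 23.9
gripper_force: 0.0
```

Request:
step_arm(plan=[0,0,0,0,0,0,0,0,0,0,0,0,0,0,0,0,0,0], hand=1.0, newtons=20)

```text
time_s: 8.37
ee_pos: [572.7, -91.8, 41.8]
ee_rot: [179.9, -0.0, 109.1]
force: [2.2, 1.4, -0.9]
gripper_width: 11.6
gripper_force: 20.0
```

```bash
python3 -c "
from h import *
tq()"
```

```text
t 8.37 pos [572.7 -91.8  41.8] rot [179.9  -0.  109.1] F [ 2.2  1.4 -0.9] T [ 0.09 -0.28  0.1 ] r 56.9 ang -70.3 Ft 2.5 Fr -0.6 Mz 0.24
```

Request:
step_arm(plan=[0,-0.12,0,0,0,0.02,0,-0.12,0,0,0,0.02])

```text
time_s: 8.53
ee_pos: [570.8, -92.4, 41.9]
ee_rot: [179.9, 0.0, 106.8]
force: [3.3, 3.0, -1.8]
gripper_width: 12.0
gripper_force: 20.0
```

```bash
python3 -c "
from h import *
tq()
p=viewer.grab_frame('wrist'); print(crown(p,(553.5,-38.3),True)); tq()"
```

```text
t 8.53 pos [570.8 -92.4  41.9] rot [179.9   0.  106.8] F [ 3.3  3.  -1.8] T [ 0.41 -0.59  0.43] r 56.8 ang -72.3 Ft 4.0 Fr -1.9 Mz 0.66
(np.float64(32.854686826338934), np.float64(0.6989670668916139))
t 8.58 pos [570.5 -92.5  41.9] rot [179.9   0.  106.7] F [ 3.1  3.2 -3.3] T [ 0.44 -0.71  0.37] r 56.8 ang -72.6 Ft 3.9 Fr -2.1 Mz 0.59
```

Request:
step_arm(plan=[0,-0.14,0,0,0,0.024,0,-0.14,0,0,0,0.024])

```text
time_s: 8.75
ee_pos: [567.9, -93.3, 42.0]
ee_rot: [179.9, -0.0, 104.0]
force: [4.4, 3.1, -3.1]
gripper_width: 11.8
gripper_force: 20.0
```

```bash
python3 -c "
from h import *
tq()
p=viewer.grab_frame('wrist'); print(crown(p,(553.5,-38.3),True)); reds(p)
for dx,dy in ((1,0),(-1,0),(0,1),(0,-1)): print(crown(p,(553.5+dx,-38.3+dy),True))
# cradle yaw from plate edges (z=14)
h=cv2.cvtColor(p['img'],cv2.COLOR_RGB2HSV); m=((h[...,0]>100)&(h[...,0]<125)&(h[...,1]>120)).astype(np.uint8)
xs={1:[],-1:[]}
for y in np.arange(-30,60,1.):
  for sg in (1,-1):
    v=[]
    for k in np.arange(38,52,.1):
      u=proj(p,[553.5+sg*k,y,14],True)
      c,r=int(round(u[0])),int(round(u[1]))
      v.append(m[r,c] if 0<=r<480 and 0<=c<640 else 0)
    v=np.array(v)
    if v[:20].all() and not v[-15:].any(): xs[sg].append((y,38+v.sum()*.1))
for sg in xs:
  a=np.array(xs[sg])
  if len(a)>15:
    q=np.polyfit(a[:,0],sg*a[:,1],1); q=np.polyfit(*(a[abs(np.polyval(q,a[:,0])-sg*a[:,1])<1].T*[[1],[sg]]),1); print(sg,len(a),q,'yaw',90-np.degrees(np.arctan(q[0])))
"
```

```text
t 8.75 pos [567.9 -93.3  42. ] rot [179.9  -0.  104. ] F [ 4.4  3.1 -3.1] T [ 0.56 -0.83  0.39] r 56.8 ang -75.3 Ft 5.1 Fr -1.9 Mz 0.68
(np.float64(30.008637084974758), np.float64(0.6979450131649687))
86 [308.6   1.2] [533.3  36.7] [536.4  25.6]
775 [312.4  83.3] [5.441e+02 1.000e-01] [545.3  -4.5]
776 [359.7  94.8] [5.647e+02 3.000e-01] [562.2  -4.3]
741 [494.1 176.6] [634.8 -16.4] [620.  -18.1]
742 [133.9 182.8] [473.7 -59.4] [487.4 -53.5]
456 [315.6 350.7] [ 575.6 -120.5] [ 571.3 -103.8]
(np.float64(30.100410334591825), np.float64(0.7078633763556835))
(np.float64(29.76931802884716), np.float64(0.6387303701102968))
(np.float64(29.970727012782532), np.float64(0.6978170265332415))
(np.float64(30.128603000786907), np.float64(0.6491063210850104))
1 82 [-1.17773261e-02  4.43657445e+01] yaw 90.67475988339548
-1 75 [-1.22443539e-02 -4.36960874e+01] yaw 90.70151474718561
```

Request:
step_arm(plan=[0,0,0,0,0,0,0,0,0,0,0,0,0,0,0,0,0,0], hand=2.6)

```text
time_s: 9.05
ee_pos: [566.2, -93.9, 41.9]
ee_rot: [-179.9, -0.0, 104.0]
force: [1.1, 0.8, -0.0]
gripper_width: 25.5
gripper_force: 0.0
```

Request:
step_arm(plan=[0,0,-1,0,0,0,0,0,-2,0,0,0,0,0,-2.5,0,0,0,0,0,-2.5,0,0,0,0,0,-2.5,0,0,0])

```text
time_s: 9.47
ee_pos: [566.7, -93.8, 148.8]
ee_rot: [-180.0, 0.0, 104.1]
force: [0.2, 0.9, 0.1]
gripper_width: 25.9
gripper_force: 0.0
```

Request:
step_arm(plan=[0,0,-0.5,0,0,0,0,0,0,0,0,0], hand=0)

```text
time_s: 9.63
ee_pos: [568.2, -94.0, 154.4]
ee_rot: [179.8, 0.1, 104.1]
force: [-0.7, 0.7, 0.0]
gripper_width: 15.2
gripper_force: 0.0
```

```bash
python3 -c "
from h import *
tq()
p=viewer.grab_frame('wrist'); print(crown(p,(553.5,-38.3),True)); reds(p)
for n in ('cotter_head',):
  for d in viewer.pinpoint(n,p)[:2]: print(d['score'],onz(p,d['location'],73.5,True)[:2])
h=cv2.cvtColor(p['img'],cv2.COLOR_RGB2HSV); m=((h[...,0]>18)&(h[...,0]<32)&(h[...,1]>150)&(h[...,2]>100)).astype(np.uint8)
n,l,st,ct=cv2.connectedComponentsWithStats(m)
for i in range(1,n):
  if st[i,4]>60: print('yel',st[i],ct[i],onz(p,ct[i],86.5,True)[:2])
go(551.4,132,150,90.7,8)
"
```

```text
t 9.63 pos [568.2 -94.  154.4] rot [1.798e+02 1.000e-01 1.041e+02] F [-0.7  0.7  0. ] T [-0.06  0.02  0.01] r 57.6 ang -75.2 Ft -0.5 Fr -0.8 Mz -0.02
(np.float64(29.923460655021096), np.float64(0.696891136256819))
309 [311.2  49.1] [532.6  42.7] [534.5  35.5]
211 [312.2 110. ] [544.5  -1.7] [545.2  -4.3]
209 [338.6 116.3] [564.   -1.4] [562.6  -4. ]
301 [424.8 162.1] [634.9 -16.5] [626.2 -17.6]
304 [201.4 165.5] [473.6 -59.6] [481.6 -56.1]
275 [314.9 271. ] [ 575.9 -118.8] [ 573.3 -109.3]
yel [326   7  31  94 853] [340.15474795  53.64947245] [553.18789123  32.36603007]
yel [359 295   7  32 115] [361.73913043 311.05217391] [ 609.07292117 -123.25290213]
yel [263 296   6  25  86] [265.84883721 309.27906977] [ 546.45417757 -137.45174333]
yel [264 325   5  28 105] [265.91428571 339.82857143] [ 551.08658945 -160.73522274]
yel [358 328   8  26 103] [361.94174757 338.68932039] [ 615.50584285 -143.80799764]
yel [394 361  64  18 286] [430.45104895 367.81818182] [ 674.56076234 -157.985143  ]
yel [364 365  23  19 198] [375.74747475 373.03535354] [ 634.39561093 -169.95031102]
yel [168 366  23  14  96] [179.4375  370.46875] [ 491.9067528  -207.14449014]
yel [203 368  22  14  95] [215.29473684 372.52631579] [ 519.67069074 -199.6423589 ]
yel [411 369  12  13  63] [417.06349206 375.31746032] [ 666.58282345 -166.29893819]
yel [240 370  22  13  93] [252.44086022 374.23655914] [ 547.02038793 -192.68756062]
yel [278 371  22  13  81] [290.66666667 375.39506173] [ 574.33108776 -186.04912498]
[2.781, 0.504, 0.017, -0.0, -0.0, 0.029, 2.794, 0.422, 0.017, -0.0, -0.0, 0.029, 2.805, 0.341, 0.017, -0.0, -0.0, 0.029, 2.814, 0.259, 0.017, -0.0, -0.0, 0.029, 2.82, 0.176, 0.017, -0.0, -0.0, 0.029]
[2.824, 0.094, 0.017, -0.0, -0.0, 0.029, 2.826, 0.011, 0.017, -0.0, -0.0, 0.029, 2.825, -0.071, 0.017, -0.0, -0.0, 0.029]
```

Request:
step_arm(plan=[2.78,0.5,0,0,0,0.029,2.79,0.42,0,0,0,0.029,2.8,0.34,0,0,0,0.029,2.81,0.26,0,0,0,0.029,2.82,0.18,0,0,0,0.029])

```text
time_s: 10.15
ee_pos: [556.3, 48.3, 149.9]
ee_rot: [-179.8, -0.0, 95.7]
force: [0.2, -0.7, -0.2]
gripper_width: 0.5
gripper_force: 0.0
```

Request:
step_arm(plan=[2.82,0.1,0,0,0,0.029,2.82,0,0,0,0,0.029,2.82,-0.07,0,0,0,0.029,0,0,0,0,0,0,0,0,0,0,0,0])

```text
time_s: 10.57
ee_pos: [550.8, 132.5, 150.1]
ee_rot: [-179.8, 0.1, 91.0]
force: [0.4, -0.2, -1.1]
gripper_width: 0.0
gripper_force: 0.0
```

```bash
python3 -c "
from h import *
tq()
p=viewer.grab_frame('wrist'); save('w3',p['img'])
for d in viewer.pinpoint('cotter_head',p)[:2]: print(d['score'],d['location'],onz(p,d['location'],73.5,True)[:2])
t=viewer.grab_frame('top')
for d in viewer.pinpoint('cotter_head',t)[:3]: print(d['score'],d['location'],onz(t,d['location'],73.5)[:2])
go(552,132,82,90.7,5)
"
```

```text
t 10.57 pos [550.8 132.5 150.1] rot [-1.798e+02  1.000e-01  9.100e+01] F [ 0.4 -0.2 -1.1] T [-0.08  0.09 -0.02] r 170.8 ang 90.9 Ft -0.4 Fr -0.2 Mz -0.08
0.92 [139.7, 220.5] [429.89175331 153.06683552]
0.75 [300.4, 170.3] [541.53927259 186.20632068]
0.54 [257.0, 231.3] [551.56806687  79.15066728]
[0.031, 0.007, 1.386, -0.0, 0.0, 0.0, 0.031, 0.007, 1.386, -0.0, 0.0, 0.0, 0.03, 0.006, 1.386, -0.0, 0.0, 0.0, 0.03, 0.006, 1.386, -0.0, 0.0, 0.0, 0.03, 0.005, 1.386, -0.0, 0.0, 0.0]
```

View pics/w3.png

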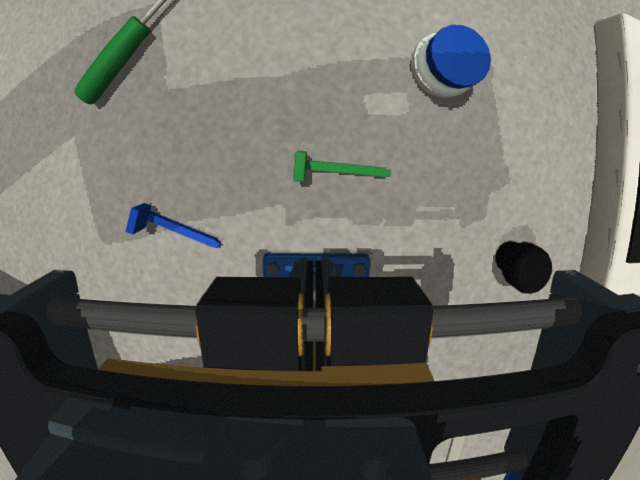

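Request:
step_arm(plan=[0.03,0.02,1.38,0,0,0,0.03,0.02,1.38,0,0,0,0.03,0.02,1.38,0,0,0,0.03,0.02,1.38,0,0,0,0.03,0.02,1.28,0,0,0])

```text
time_s: 11.18
ee_pos: [553.0, 131.9, 83.1]
ee_rot: [-180.0, 0.0, 90.7]
force: [-0.3, -0.2, -0.6]
gripper_width: 0.6
gripper_force: 0.0
```

Request:
step_arm(plan=[-0.7,0,0,0,0,0,-0.7,0,0,0,0,0,-0.7,0,0,0,0,0,-0.7,0,0,0,0,0,-0.7,0,0,0,0,0])

```text
time_s: 11.6
ee_pos: [554.1, 97.2, 84.9]
ee_rot: [179.9, -0.0, 90.8]
force: [-0.0, 1.0, 1.2]
gripper_width: 0.4
gripper_force: 0.4
```

Request:
step_arm(plan=[-0.7,0,0,0,0,0,-0.7,0,0,0,0,0,-0.7,0,0,0,0,0,-0.7,0,0,0,0,0,-0.7,0,0,0,0,0])

```text
time_s: 12.02
ee_pos: [554.0, 62.6, 84.0]
ee_rot: [180.0, -0.0, 90.8]
force: [-0.5, 1.5, 0.1]
gripper_width: 0.0
gripper_force: 0.4
```

```bash
python3 -c "
from h import *
tq()
t=viewer.grab_frame('scene'); a=t['img'][170:350,230:430]; save('s3',cv2.resize(a,(667,600),interpolation=cv2.INTER_CUBIC))
"
```

```text
t 12.02 pos [554.   62.6  84. ] rot [180.   -0.   90.8] F [-0.5  1.5  0.1] T [ 0.03  0.03 -0.02] r 100.9 ang 89.7 Ft 0.5 Fr 1.5 Mz 0.02
```

View pics/s3.png

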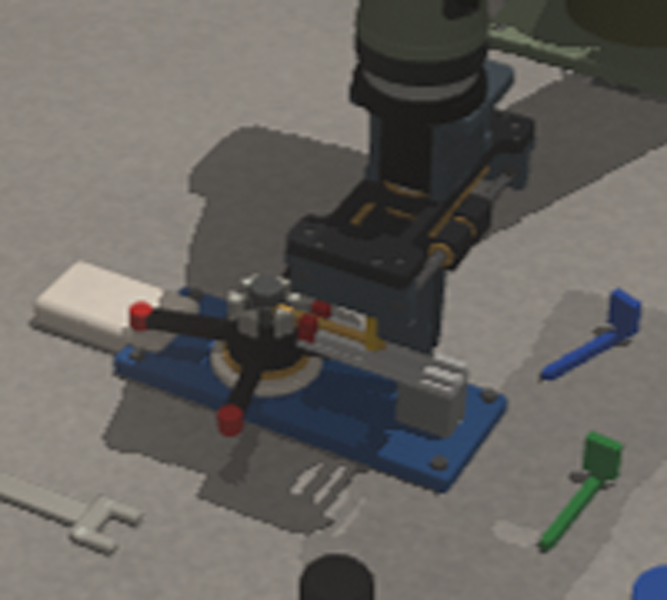

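Request:
step_arm(plan=[-0.6,0,0,0,0,0,-0.6,0,0,0,0,0,-0.6,0,0,0,0,0,-0.6,0,0,0,0,0,-0.5,0,0,0,0,0])

```text
time_s: 12.48
ee_pos: [554.4, 33.6, 83.9]
ee_rot: [-180.0, -0.0, 90.8]
force: [-0.1, -0.1, 0.4]
gripper_width: 0.3
gripper_force: 0.4
```

Request:
step_arm(plan=[-0.2,0,0,0,0,0,-0.15,0,0,0,0,0,-0.1,0,0,0,0,0])

```text
time_s: 12.73
ee_pos: [554.4, 29.6, 83.9]
ee_rot: [-180.0, -0.0, 90.8]
force: [-0.4, -0.3, 0.3]
gripper_width: 0.4
gripper_force: 0.3
```

Request:
step_arm(plan=[-0.1,0,0,0,0,0,-0.1,0,0,0,0,0])

```text
time_s: 12.9
ee_pos: [554.5, 28.0, 83.9]
ee_rot: [-180.0, -0.0, 90.8]
force: [-0.6, 4.2, 0.3]
gripper_width: 0.4
gripper_force: 2.1
```

Request:
step_arm(plan=[-0.1,0,0,0,0,0,-0.1,0,0,0,0,0])

```text
time_s: 13.07
ee_pos: [554.5, 27.8, 84.0]
ee_rot: [180.0, -0.2, 90.7]
force: [0.5, 11.0, -0.1]
gripper_width: 0.3
gripper_force: 5.3
```

Request:
step_arm(plan=[-0.1,0,0,0,0,0,-0.1,0,0,0,0,0])

```text
time_s: 13.23
ee_pos: [554.5, 27.7, 84.1]
ee_rot: [180.0, -0.4, 90.6]
force: [0.1, 16.8, 0.3]
gripper_width: 0.3
gripper_force: 8.4
```

Request:
step_arm(plan=[0.3,0,0,0,0,0,1.0,0,0,0,0,0,2.5,0,0,0,0,0,3,0,0,0,0,0,3,0,0,0,0,0])

```text
time_s: 13.65
ee_pos: [553.1, 122.5, 84.0]
ee_rot: [180.0, 0.0, 90.7]
force: [0.5, 0.4, -0.9]
gripper_width: 0.8
gripper_force: 0.0
```

Request:
step_arm(plan=[0,0,-3,0,0,0,0,0,-3,0,0,0,0,0,-3,0,0,0,0,0,-3,0,0,0,0,0,-3,0,0,0])

```text
time_s: 14.07
ee_pos: [552.8, 121.9, 235.4]
ee_rot: [180.0, 0.1, 90.8]
force: [0.4, -0.5, -0.3]
gripper_width: 0.6
gripper_force: 0.0
```

Request:
step_arm(plan=[4,0,0,0,0,0,4,0,0,0,0,0,4,0,0,0,0,0,4,0,0,0,0,0,0,0,0,0,0,0])

```text
time_s: 14.48
ee_pos: [550.3, 288.4, 233.5]
ee_rot: [180.0, -0.2, 91.1]
force: [0.4, -0.8, -0.4]
gripper_width: 0.5
gripper_force: 0.0
```

```bash
python3 -c "
from h import *
tq()
t=viewer.grab_frame('scene'); q=viewer.grab_frame('top')
for c in (t,q):
  for n in ('cotter_head','stops'):
    for d in viewer.pinpoint(n,c)[:3]: print(n,round(d['score'],2),onz(c,d['location'],73.5 if n[0]=='c' else 53)[:2])
  # where head-centre would project for 44, 48, 52 mm
  a=np.radians(90.7); print([proj(c,[553.5+r*np.cos(a),-38.3+r*np.sin(a),73.5]).round(1).tolist() for r in (44,48,52)])
  h=cv2.cvtColor(c['img'],cv2.COLOR_RGB2HSV); m=((h[...,0]>20)&(h[...,0]<30)&(h[...,1]>170)&(h[...,2]>130)).astype(np.uint8)
  n,l,st,ct=cv2.connectedComponentsWithStats(m)
  print([(st[i].tolist(),ct[i].round(1).tolist(),onz(c,ct[i],86.5)[:2].round(1).tolist()) for i in range(1,n) if st[i,4]>8])
a=cv2.resize(t['img'][225:325,255:375],(480,400),interpolation=2); b=cv2.resize(q['img'][180:300,240:400][:, :96],(320,400),interpolation=2)
save('s4',np.hstack([a,b]))
"
```

```text
t 14.48 pos [550.3 288.4 233.5] rot [180.   -0.2  91.1] F [ 0.4 -0.8 -0.4] T [-0.11  0.   -0.  ] r 326.7 ang 90.6 Ft -0.4 Fr -0.8 Mz -0.12
cotter_head 0.71 [463.26952936 163.41138124]
cotter_head 0.7 [596.09507835 206.97255497]
cotter_head 0.44 [557.48260813   5.07358803]
stops 0.72 [555.7925232    1.28471185]
[[327.9, 261.2], [329.6, 261.8], [331.4, 262.4]]
[([326, 255, 6, 6, 19], [328.2, 257.4], [556.4, 8.0])]
cotter_head 0.73 [526.49331879 172.42500326]
cotter_head 0.7 [550.83152066   4.34379098]
cotter_head 0.61 [547.59598641 -37.07706016]
stops 0.67 [5.53896943e+02 2.19617912e-01]
[[294.8, 231.6], [292.8, 231.6], [290.7, 231.5]]
[([293, 227, 4, 10, 31], [294.9, 231.6], [550.6, 5.1])]
```

View pics/s4.png

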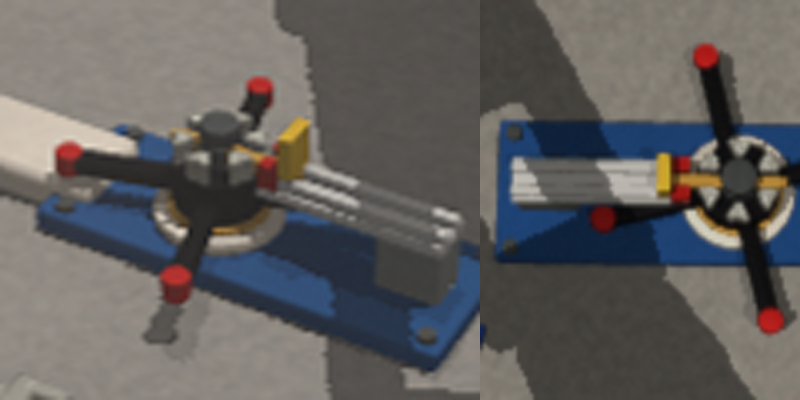

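The cotter head sits tight against the red stops, and its centroid in the top view at (294.9, 231.6) matches the 44 mm home position. The bar shows through the crown on both sides of the stud, the gripper is clear, and nothing else on the bench has been moved.

```bash
python3 -c "
from h import *
print(env.job_done())"
```

```text
the job is handed in; nothing more can be done
None
```

Job handed in at about 14.5 s. The nut was felt firm (about 0.66 N m) and turned on to the next slot, within about 1° of line. The exact firm point is uncertain, because the fingers seemed to rub something around then. The cotter is home against the red stops, the gripper is clear, and I moved nothing else on the bench.

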